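# Zero, record and hold a pull on the spring rig

## Robot

A 7-joint arm with a two-finger parallel gripper is mounted at the origin on the work surface. World frame = base frame: x ahead of the robot, y to its left, z up, the work surface at z = 0. Lengths are in m, angles in rad, forces in N, time in s.
With the tool pointing down it reaches from about 0.4 to 0.85 m from the base axis. Payload 10.4 kg.
Tool frame: the origin (TCP) lies on the centre line of the jaws, within the pads' length; the fingertips stand r.finger_overhang ahead of it and the grasp point (between the pads) lies 5 mm behind it (r.finger_overhang is the distance from the TCP to the fingertips, in m); z points along the fingers, y is the line along which they close (so a half turn about z gives the same grasp; the last joint's range is limited). The gripper opens to 87 mm and grips with 3 to 60 N. Pads are 19 mm wide; open, the fingers measure 117 mm over their backs; the gripper's body (75 mm by 190 mm) begins 51 mm behind the grasp point.
Start: joints at [1.162, 0.332, -0.065, 1.46, 0.022, 1.35, -0.088], TCP at [0.235, -0.579, 0.237] pointing down, gripper open.
Joint ranges: [-2.6, 2.6], [-0.5, 2.12], [-1.47, 1.34], [0.16, 2.42], [-1.27, 4.41], [0.06, 2.06], [-2.6, 2.6]. Speed limits (rad/s): [2.22, 2.22, 2.79, 2.79, 3.14, 3.14, 3.14].

## Interface

Orientations are given as a unit quaternion [x, y, z, w].
In Python, from bench import read_state, viewer, r gives the robot as it stands.
- The arm moves only by the tool carry_out, never from a script. Its argument "moves" is a list of rows, each a list of 6 numbers: the shift along the tool's x, y, z in units of 40 mm (1.0 is 40 mm), then the turn, a rotation vector about the tool's x, y, z in units of 8 degrees (1.0 is 8 degrees). A call has 1 to 20 rows; each row shifts and turns the commanded pose from where the row before left it, along the tool's axes as they then stand; what a row does not reach is not made up. A row lasts 1/8 s, in which the tool goes at most 62.5 mm and 10.7 degrees, less where a joint would pass 70% of its speed; a pose out of reach is approached as far as the arm can. A call is refused whole if a number of a shift passes 1 or a number of a turn 1, either way. A call with a gripper value outside its range is refused whole. "fingers" is the finger opening in mm, from 0 to 87, set as the call begins (left out, the last holds). The fingers move at their own pace and stop on an object; "force" is the grip in N (left out, the last holds). Time passes only in rows, so rows that do not move let the fingers close. It gives the time, the measured TCP pose, the force, the opening and the grip force at its end, in the units of the state.
- read_state(): the state, without advancing time (a new reading comes with each control period).
- viewer.camera(name): name is "scene" or "top" or "wrist"; returns a dict with "pixels" (480x640x3 uint8, red, green, blue), "range_z" (480x640 float32, m along the optical axis (not along the pixel's ray), 0 where there is no reading), "fx", "fy", "cx", "cy" (pixels), "xyz" and "orientation" of the camera in the world. Camera axes: x right, y down, z forward; pixel columns grow to the right and rows downward; lengths in m; the calibration is good to about 2 mm. A picture is of the moment at which its call begins.
- r.close_job(): hands the job in; it is judged then, once.
The state is a dict: "time": time; "joint_positions": joint angles; "joint_vel": joint speeds; "joint_torque": joint torques, N m; "ee_pos": TCP position; "eef_rot": TCP orientation; "ft_force": force on the tool from outside, world axes, zero at the start; "torque": the same for the moment, N m; "width": finger opening in m; "grip_force": force on a finger pad.
Only numpy, scipy, OpenCV 4.12 (cv2) and the standard library are available. Lean on these libraries where they do the work, as an engineer would, in place of code of your own. Each camera call takes 0.05 s, during which the arm holds its last target. There are 200 camera calls.

## Task

Take a reading on the bench pull rig. On the white console press the round key well down and let it come up, then do the same with the long bar key, one key at a time, leaving the square key alone and the slide at home meanwhile. Then grip the slide's upright black plate with the fingers, pull it out against its spring until the pointer blade stands level with the index blade on the rule beside it, and keep it there: the program finishes while still gripping and holding the slide at the mark, with the specimen, mould and jar round about left where they are.

Things in the scene. Friction and masses are not known exactly. Their poses are not given: they have to be found in the camera images.
- console: white box, 150 (x) x 160 (y) x 40 mm high, fixed to the bench; origin at the centre of its underside; its -x side is towards the robot. Three grey keys on top, a dark display strip on its far part. Console and rig swap left and right between runs and stand turned by up to 0.3 rad
- key_round_top (a point): grey key cap on the console, round, 30 mm across; this point is the centre of its top face, 10 mm above the console's top, at (10, 42, 50) mm in the console's frame
- key_bar_top (a point): grey key cap on the console, a long bar, 24 (x) x 85 (y) mm; this point is the centre of its top face, 10 mm above the console's top, at (-45, 0, 50) mm in the console's frame
- key_square_top (a point): grey key cap on the console, square, 27 x 27 mm, to be left alone; this point is the centre of its top face, 10 mm above the console's top, at (10, -42, 50) mm in the console's frame
- key_round (a joint): how far the round key is pushed down, m: 0 up, 0.006 fully down; it counts as pressed beyond 0.0035 and as up again below 0.0015; the spring needs 2 N to start and 5 N fully down
- key_bar (a joint): how far the bar key is pushed down, m: 0 up, 0.006 fully down; it counts as pressed beyond 0.0035 and as up again below 0.0015; the spring needs 2 N to start and 5 N fully down
- key_square (a joint): how far the square key is pushed down, m: 0 up, 0.006 fully down; it counts as pressed beyond 0.0035 and as up again below 0.0015; the spring needs 2 N to start and 5 N fully down
- rig: pull rig fixed to the bench: dark base plate from x -130 to +240 and y +-60 mm, 12 mm thick; origin on the bench straight under the grip plate's home place; the slide comes out along the rig's -x (roughly towards the robot). Grey spring housing with an aluminium barrel from x +95 to +235 mm, y +-50, up to 92 mm high. Aluminium rule bar with black ticks on the +y side, y 86 to 110, 16 mm high
- load_slide (a joint): how far the slide is pulled out, m: 0 home, 0.105 at the stop; the spring pulls it home with 3 N at 0, rising by 0.9 N per 10 mm (about 11 N at 90 mm). The mark lies 40 to 88 mm out
- grip_plate (a point): upright black plate on the slide, 12 thick (x, the pull direction) x 50 wide (y) x 70 mm tall; this point is its centre, 71 mm above the bench; it stands on a carriage (44 x 62 mm) whose top is 36 mm above the bench, and its top is 106 mm above the bench. Axes as the rig's. From above, one finger goes before and one behind it; at home there are 89 mm free between it and the housing, where only two thin rods run, below 32 mm
- pointer_tip (a point): the tip of the slide's pointer: an upright dark steel blade, 3 mm thick (x), facing the index blade; this point is at its top outer corner, 79 mm to the rig's +y side of the plate's centre, 52 mm above the bench, in the plate's mid plane
- index_rider: steel rider, 18 x 30 x 14 mm, clamped fixed on the rule bar (the mark); it carries an upright dark blade 3 mm thick (x), top 59 mm above the bench. Origin at the centre of the rider's underside, 16 mm above the bench and 98 mm to the rig's +y side; the blade is at its x = 0. Axes as the rig's; the pointer is level with the mark when the pointer tip's x in this frame is 0
- briquette: black round asphalt specimen, 102 mm across, 64 mm high, standing loose to the left; origin at the centre of its underside; leave it
- mould: steel tube mould, 112 mm across, 87 mm high, standing loose to the right; origin at the centre of its underside; leave it
- jar: pale jar with a metal lid, 72 mm across, 75 mm high, standing loose on the left, beyond the specimen; origin at the centre of its underside; leave it
There are look-alikes about, which are no part of the job. Of the things that look like the console, the middle-sized one is meant.

How it is judged:
By the outcome, as a careful person would: the job done as asked, in the order asked, and still so for the second after the job is handed in, while the arm keeps its last pose, push and grip.
It also fails if it takes over 51 s, if anything falls off the work surface, if the arm or the gripper's body presses on something with over 40 N, if the wrist force passes 120 N, or if a joint passes its speed limit or range.

## Working session

There is one attempt and no reset: what is moved stays moved. The work goes in short steps, Python scripts to look and compute and a tool call to move; the robot and the scene stay as the last step left them, time stands still between calls to the robot, and variables do not carry over. Pictures are saved under pics/ and viewed, at most 10 in all, crops included, and the job is handed in when it is done.

Besides the shell and the picture viewer there is one more tool, called after "Emit:" as name(argument=value, ...), one argument or row to a line, values as JSON. carry_out: Moves the arm, as the interface text tells. Its arguments: {"type":"object","properties":{"moves":{"type":"array","items":{"type":"array","items":{"type":"number"}}},"fingers":{"type":"number"},"force":{"type":"number"}},"required":["moves"]}

```bash
mkdir -p pics
cat > h.py <<'E'
import numpy as np, cv2
from scipy.spatial.transform import Rotation as R
from bench import read_state, viewer, r
def snap(n,fn=None):
    c=viewer.camera(n)
    if fn: cv2.imwrite('pics/'+fn,c['pixels'][:,:,::-1])
    return c
def cloud(c):
    v,u=np.mgrid[:480,:640]; z=c['range_z']
    p=np.stack([(u-c['cx'])/c['fx']*z,(v-c['cy'])/c['fy']*z,z],-1)
    return p@R.from_quat(c['orientation']).as_matrix().T+c['xyz']
def ray(c,u,v,h):
    d=R.from_quat(c['orientation']).apply([(u-c['cx'])/c['fx'],(v-c['cy'])/c['fy'],1])
    return c['xyz']+d*(h-c['xyz'][2])/d[2]
E
python3 - <<'E'
from h import *
for n in ['top','scene']:
    c=snap(n,n+'1.png'); print(n,c['xyz'],c['orientation'],c['fx'],c['cx'],c['cy'])
    np.savez(n+'1.npz',**c)
s=read_state(); print(s,r.finger_overhang)
E
```

```text
top [0.4503113  0.01007291 1.43388081] [-0.70235983  0.71014587 -0.03411213  0.03492686] 502.7404783940267 317.0678654011023 243.04619890054624
scene [1.46055695 0.42703087 1.0093616 ] [ 0.49176547  0.77818275 -0.33391362 -0.20273143] 492.3762443949383 318.12106463508786 242.6038317141205
{'time': 0.1, 'joint_positions': array([ 1.16242743,  0.33280813, -0.06466186,  1.46083964,  0.02161179,
        1.34989073, -0.08851431]), 'joint_vel': array([-0.00086911, -0.00212609,  0.00197708, -0.00206005,  0.00070189,
        0.00035535, -0.0008095 ]), 'joint_torque': array([ 1.63665783e-03, -6.24543428e+01,  2.47852091e-02, -3.90721607e+01,
       -6.14928547e-02,  3.66881245e-02,  8.56444558e-05]), 'ee_pos': array([ 0.23502366, -0.57878492,  0.23584218]), 'eef_rot': array([ 9.81457978e-01,  1.91676409e-01, -1.58586947e-04, -6.04781545e-04]), 'ft_force': array([-0.62389123,  0.15293369,  0.30475601]), 'torque': array([0.01297811, 0.02195191, 0.01681315]), 'grip_force': 0.0, 'width': 0.08717706103267321} 0.014
```

View pics/top1.png

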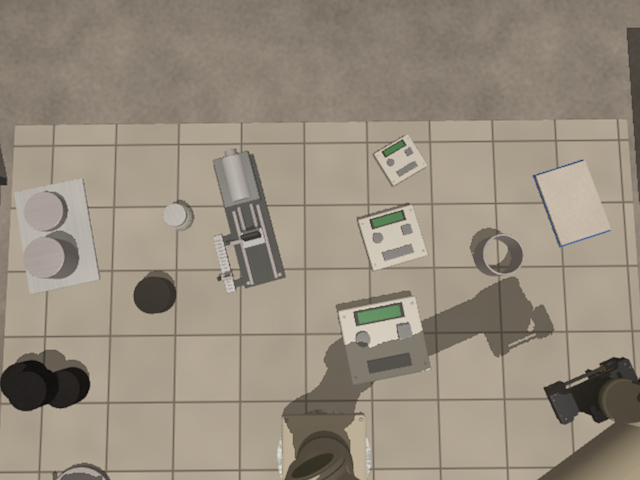

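View pics/scene1.png

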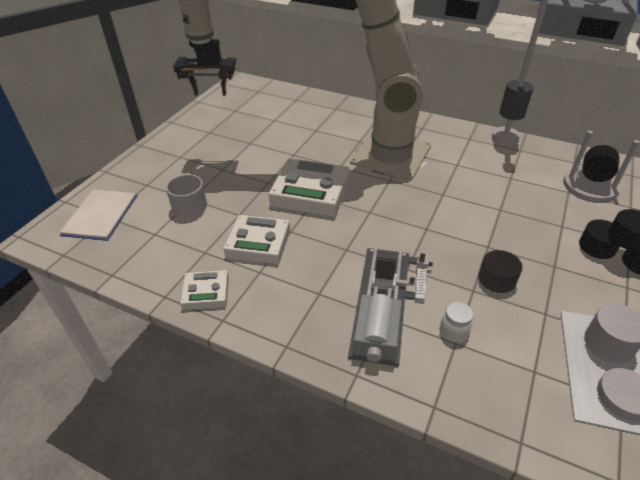

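Look-alikes for the console in the top view are the small one at (400,160), the middle one at (392,237) and the large one at (384,338). I choose the middle one: round key (378,238), bar (398,252), square (406,229). The rig's plate is at (250,236), with the rule at about (225,262) and the index at about (222,275). I'll measure these and check them in a crop.

Run:
```python
from h import *
c=dict(np.load('top1.npz')); P=cloud(c); im=c['pixels']
h=P[...,2]
# console: height mask in window
w=np.zeros((480,640),bool); w[195:280,350:435]=1
m=(w&(h>.03)&(h<.08)).astype(np.uint8)
cn=max(cv2.findContours(m,0,1)[0],key=cv2.contourArea)
pts=np.array([ray(c,u,v,.04)[:2] for u,v in cn[:,0]],np.float32)
print('console',cv2.minAreaRect(pts)); 
g=cv2.cvtColor(im,cv2.COLOR_RGB2HSV)
# grey keys
k=(w&(m>0)&(g[...,2]<165)&(g[...,1]<70)).astype(np.uint8); k=cv2.erode(k,np.ones((2,2)))
n,l,s,ce=cv2.connectedComponentsWithStats(k)
for i in range(1,n):
    if s[i,4]>15: print('key',s[i],ce[i],ray(c,*ce[i],.05)[:2])
# rig
w[:]=0; w[140:300,205:292]=1
m=(w&(h>.008)).astype(np.uint8)
for lo,hi,nm in [(.098,.125,'plate'),(.045,.065,'blades'),(.065,.098,'housing')]:
    mm=(w&(h>lo)&(h<hi)).astype(np.uint8); n,l,s,ce=cv2.connectedComponentsWithStats(mm)
    for i in range(1,n):
        if s[i,4]>4:
            q=P[l==i]; print(nm,s[i],q.mean(0),cv2.minAreaRect(q[:,:2].astype(np.float32)))
a=cv2.resize(im[195:280,350:435],(500,500),interpolation=2); b=cv2.resize(im[205:295,205:290],(500,500),interpolation=2)
cv2.imwrite('pics/crop1.png',np.hstack([a[:,:,::-1],b[:,:,::-1]])[:, :1000][:, ::1] if 0 else cv2.resize(np.hstack([a,b])[:,:,::-1],(800,400)))
```

```text
console ((0.5999400615692139, -0.19977368414402008), (0.14963839948177338, 0.16088373959064484), 15.436554908752441)
key [370 220   6   9  16] [372.0625 224.5   ] [ 0.63594053 -0.1422618 ]
key [402 225  11  10  76] [406.72368421 229.52631579] [ 0.62081779 -0.23802653]
key [374 234   9   9  70] [377.65714286 237.75714286] [ 0.598767  -0.1569452]
key [383 245  31  15 227] [398.04845815 252.40969163] [ 0.55747113 -0.21228872]
plate [241 231  18   9  85] [0.60379653 0.19039312 0.10600113] ((0.6036064624786377, 0.19061246514320374), (0.012265421450138092, 0.048813801258802414), 14.615507125854492)
blades [225 149  12   8  62] [0.84297262 0.25199872 0.05776865] ((0.8419018387794495, 0.2522082030773163), (0.01772395893931389, 0.031061727553606033), 15.80566692352295)
blades [227 192  34  18  59] [0.69936181 0.20913289 0.0553846 ] ((0.6984043121337891, 0.21148574352264404), (0.022268714383244514, 0.10099955648183823), 28.01399803161621)
blades [255 235   7   4   9] [0.60370782 0.17282777 0.05482831] ((0.6037094593048096, 0.17250877618789673), (0.004135174211114645, 0.01769087463617325), 34.4
[... 182 characters left out ...]
33)
blades [225 243   5   3   8] [0.58628186 0.25956486 0.05097931] ((0.5863842368125916, 0.26005855202674866), (0.0030406592413783073, 0.012879767455160618), 12.111702919006348)
blades [224 275   6   3   9] [0.4974529  0.26047231 0.05643828] ((0.4977421760559082, 0.25986248254776), (0.00286998157389462, 0.013766119256615639), 13.563655853271484)
housing [ 213  152   47   57 1795] [0.76065858 0.23042984 0.07963573] ((0.7632979154586792, 0.2322150468826294), (0.14168037474155426, 0.10045353323221207), 14.283888816833496)
housing [243 233  18   8  35] [0.60001937 0.18606111 0.08251986] ((0.5990965962409973, 0.18739594519138336), (0.006791630759835243, 0.047248728573322296), 23.052600860595703)
```

View pics/crop1.png

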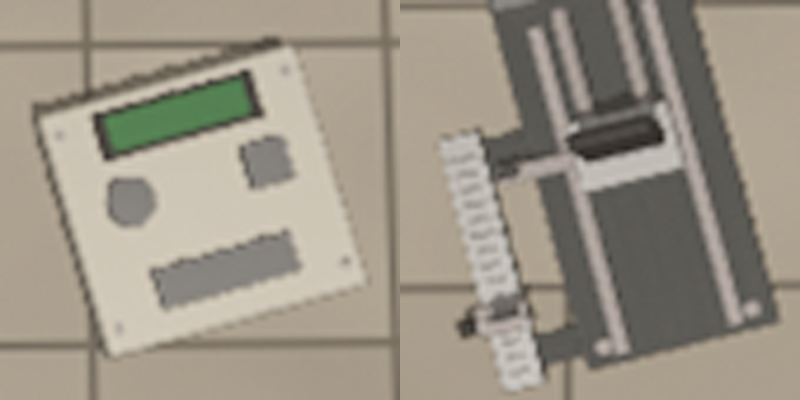

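The crop shows the console with its round, square and bar keys laid out as described. The rig shows the plate, the pointer, and the index rider down the rule. Next I move above the round key with the fingers closed.

Emit:
carry_out(
  moves=[
    [0.885,-0.454,0.1,0,0,0],
    [0.885,-0.454,0.1,0,0,0],
    [0.885,-0.454,0.1,0,0,0],
    [0.885,-0.454,0.1,0,0,0],
    [0.885,-0.454,0.1,0,0,0],
    [0.885,-0.454,0.1,0,0,0],
    [0.885,-0.454,0.1,0,0,0],
    [0.885,-0.454,0.1,0,0,0],
    [0.885,-0.454,0.1,0,0,0],
    [0.885,-0.454,0.1,0,0,0],
    [0.885,-0.454,0.1,0,0,0],
    [0.885,-0.454,0.1,0,0,0],
    [0.885,-0.454,0.1,0,0,0],
    [0.885,-0.454,0.1,0,0,0],
    [0,0,0,0,0,-0.946],
    [0,0,0,0,0,-0.946],
    [0,0,0,0,0,-0.946],
    [0,0,0,0,0,-0.946],
    [0,0,0,0,0,-0.946],
    [0,0,0,0,0,-0.946],
  ],
  fingers=0,
  force=20,
)

```text
time: 2.6
ee_pos: [0.5984, -0.157, 0.1801]
eef_rot: [0.83, 0.557, -0.0, -0.0]
ft_force: [0.3, -0.2, -0.6]
width: 0.0005
grip_force: 0.0
```

Emit:
carry_out(
  moves=[
    [0,0,0,0,0,-0.946],
    [0,0,0,0,0,-0.946],
    [0,0,0,0,0,-0.946],
    [0,0,0,0,0,-0.946],
    [0,0,0,0,0,-0.946],
    [0,0,0,0,0,0],
    [0,0,0,0,0,0],
  ],
)

```text
time: 3.48
ee_pos: [0.5986, -0.1571, 0.1803]
eef_rot: [0.608, 0.794, -0.0, -0.0]
ft_force: [0.3, 0.2, -0.5]
width: 0.0005
grip_force: 0.0
```

```bash
cat >> h.py <<'E'
def to(t,yaw_y):
    s=read_state(); M=R.from_quat(s['eef_rot']).as_matrix(); y=M[:,1]
    print('pos',s['ee_pos'],'z',M[:,2],'ft',s['ft_force'],'w',s['width'],'t',s['time'])
    print('shift units',(M.T@(np.array(t)-s['ee_pos'])/.04).round(3),'yaw y',np.degrees(np.arctan2(y[1],y[0])),'turn z units',-(yaw_y-np.degrees(np.arctan2(y[1],y[0])))/8, 'j',s['joint_positions'].round(2))
E
python3 - <<'E'
from h import *
to([.5985,-.1566,.085],15.4)
c=snap('wrist','w1.png'); np.savez('w1.npz',**c)
E
```

```text
pos [ 0.59859743 -0.15706906  0.18034313] z [-3.08936914e-04  9.50300513e-05 -9.99999948e-01] ft [ 0.27660448  0.2017338  -0.53037351] w 0.0005153142154971709 t 3.475
shift units [1.200e-02 1.000e-03 2.384e+00] yaw y 15.178443018697259 turn z units -0.027694622662842727 j [ 0.65  0.42 -0.61  1.53  0.25  1.27  0.28]
```

View pics/w1.png

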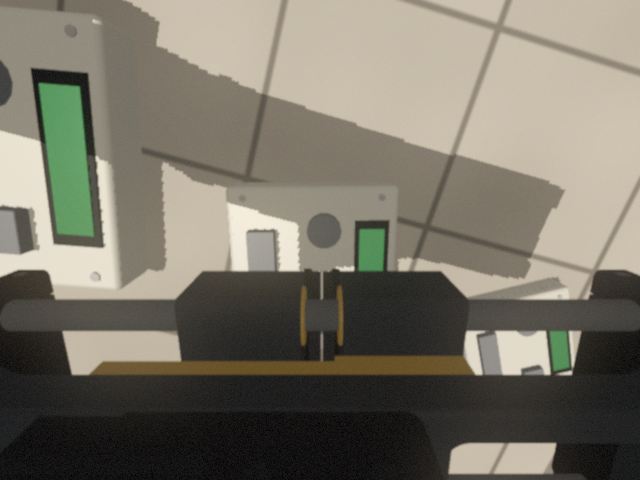

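The wrist view shows the round key at (323,231), in line with the finger centre (x≈322), with the bar and the display beside it. I'll check this by ray, then descend in steps.

Run:
```python
from h import *
c=dict(np.load('w1.npz')); print(ray(c,323.5,231,.05), cloud(c)[231,323])
```

```text
[ 0.59937139 -0.15350007  0.05      ] [ 0.59902622 -0.15383551  0.04904175]
```

Emit:
carry_out(
  moves=[
    [0,0,0.7,0,0,0],
    [0,0,0.7,0,0,0],
    [0,0,0.7,0,0,0],
    [0,0,0.5,0,0,0],
    [0,0,0,0,0,0],
    [0,0,0,0,0,0],
  ],
)

```text
time: 4.28
ee_pos: [0.5994, -0.157, 0.0776]
eef_rot: [0.606, 0.795, 0.0, 0.001]
ft_force: [-0.7, 0.1, -0.4]
width: 0.0005
grip_force: 0.0
```

Emit:
carry_out(
  moves=[
    [0,0,0.2,0,0,0],
    [0,0,0.15,0,0,0],
    [0,0,0.12,0,0,0],
    [0,0,0,0,0,0],
    [0,0,0,0,0,0],
    [0,0,0,0,0,0],
  ],
)

```text
time: 5.03
ee_pos: [0.5991, -0.1572, 0.0585]
eef_rot: [0.606, 0.795, 0.0, 0.0]
ft_force: [-2.6, 0.4, 7.2]
width: 0.0006
grip_force: 4.0
```

Emit:
carry_out(
  moves=[
    [0,0,-0.3,0,0,0],
    [0,0,-0.4,0,0,0],
    [0,0,0,0,0,0],
    [-0.35,-0.46,0,0,0,0],
    [-0.35,-0.46,0,0,0,0],
    [-0.34,-0.46,0,0,0,0],
    [0,0,0,0,0,0],
    [0,0,0,0,0,0],
  ],
)

```text
time: 6.02
ee_pos: [0.5569, -0.2109, 0.0857]
eef_rot: [0.606, 0.795, 0.0, -0.0]
ft_force: [-0.0, 1.2, -0.7]
width: 0.0006
grip_force: 0.0
```

Run:
```python
from h import *
to([.5566,-.2118,.0585],15.4)
```

```text
pos [ 0.55688111 -0.21085755  0.08571375] z [ 2.53857337e-04  4.96108449e-04 -9.99999845e-01] ft [-0.04719431  1.17019391 -0.65832548] w 0.0006219178799504406 t 6.025
shift units [-0.021 -0.013  0.68 ] yaw y 15.387629765285356 turn z units -0.001546279339330603 j [ 0.75  0.46 -0.58  1.68  0.28  1.08  0.35]
```

Emit:
carry_out(
  moves=[
    [0,0,0.3,0,0,0],
    [0,0,0.2,0,0,0],
    [0,0,0.1,0,0,0],
    [0,0,0.08,0,0,0],
    [0,0,0,0,0,0],
    [0,0,0,0,0,0],
    [0,0,0,0,0,0],
  ],
)

```text
time: 6.9
ee_pos: [0.5567, -0.2114, 0.0588]
eef_rot: [0.606, 0.795, 0.0, 0.0]
ft_force: [-1.7, 3.2, 4.3]
width: 0.0001
grip_force: 2.4
```

Emit:
carry_out(
  moves=[
    [0,0,0.03,0,0,0],
    [0,0,0,0,0,0],
    [0,0,0,0,0,0],
  ],
)

```text
time: 7.28
ee_pos: [0.5568, -0.2115, 0.0584]
eef_rot: [0.606, 0.795, 0.0, 0.0]
ft_force: [-5.6, 3.8, 12.7]
width: 0.0003
grip_force: 6.8
```

Emit:
carry_out(
  moves=[
    [0,0,-0.4,0,0,0],
    [0,0,-0.8,0,0,0],
    [0,0,-0.8,0,0,0],
    [0,0,-0.8,0,0,0],
    [0,0,-0.8,0,0,0],
    [0.937,0.38,0,0,0,0],
    [0.937,0.38,0,0,0,0],
    [0.937,0.38,0,0,0,0],
    [0.937,0.38,0,0,0,0],
    [0.937,0.38,0,0,0,0],
    [0.937,0.38,0,0,0,0],
    [0.937,0.38,0,0,0,0],
    [0.937,0.38,0,0,0,0],
    [0.937,0.38,0,0,0,0],
    [0.937,0.38,0,0,0,0],
    [0,0,0,0,0,0.1],
    [0,0,0,0,0,0],
    [0,0,0,0,0,0],
  ],
  fingers=60,
)

```text
time: 9.52
ee_pos: [0.6043, 0.1881, 0.2014]
eef_rot: [0.613, 0.79, -0.0, 0.0]
ft_force: [-0.0, -0.0, -0.5]
width: 0.06
grip_force: 0.0
```

Run:
```python
from h import *
to([.6037,.1905,.08],14.5)
c=snap('wrist','w2.png'); np.savez('w2.npz',**c)
```

```text
pos [0.60430985 0.18806189 0.20138743] z [ 3.63128643e-04 -1.02441892e-03 -9.99999409e-01] ft [-0.00537444 -0.04028495 -0.5472227 ] w 0.06003972520981694 t 9.525
shift units [0.066 0.    3.035] yaw y 14.433089044927737 turn z units -0.008363869384032885 j [ 0.17  0.47 -0.75  1.46  0.32  1.34 -0.34]
```

View pics/w2.png

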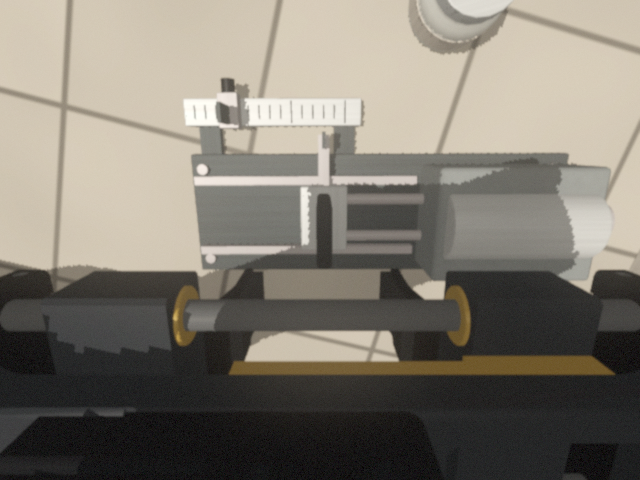

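The plate's top edge is at about (324,230), midway between the open fingers. The pointer is at (324,155) and the index at (228,105). I descend over the plate and grip.

Emit:
carry_out(
  moves=[
    [0.06,0,0.8,0,0,0],
    [0,0,0.8,0,0,0],
    [0,0,0.8,0,0,0],
    [0,0,0.75,0,0,0],
    [0,0,0,0,0,0],
    [0,0,0,0,0,0],
  ],
)

```text
time: 10.32
ee_pos: [0.604, 0.1921, 0.0767]
eef_rot: [0.612, 0.791, 0.001, 0.0]
ft_force: [1.0, -0.3, 0.4]
width: 0.0602
grip_force: 0.0
```

Emit:
carry_out(
  moves=[
    [0,0,0,0,0,0],
    [0,0,0,0,0,0],
    [0,0,0,0,0,0],
    [0,0,0,0,0,0],
    [0,0,0,0,0,0],
    [0,0,0,0,0,0],
  ],
  fingers=0,
  force=45,
)

```text
time: 11.08
ee_pos: [0.6036, 0.1923, 0.0754]
eef_rot: [0.612, 0.791, 0.0, 0.0]
ft_force: [3.4, 0.7, -3.2]
width: 0.0122
grip_force: 45.0
```

Run:
```python
from h import *
to([.521,.169,.0755],14.5)
c=snap('wrist','w3.png'); np.savez('w3.npz',**c)
```

```text
pos [0.60363273 0.19233828 0.07536631] z [ 8.59140957e-04  3.40655077e-04 -9.99999573e-01] ft [ 3.37837118  0.66365537 -3.17085555] w 0.012176385933593202 t 11.075
shift units [-0.046 -2.146 -0.005] yaw y 14.55219264796915 turn z units 0.006524080996143766 j [ 0.14  0.58 -0.7   1.58  0.41  1.13 -0.4 ]
```

View pics/w3.png

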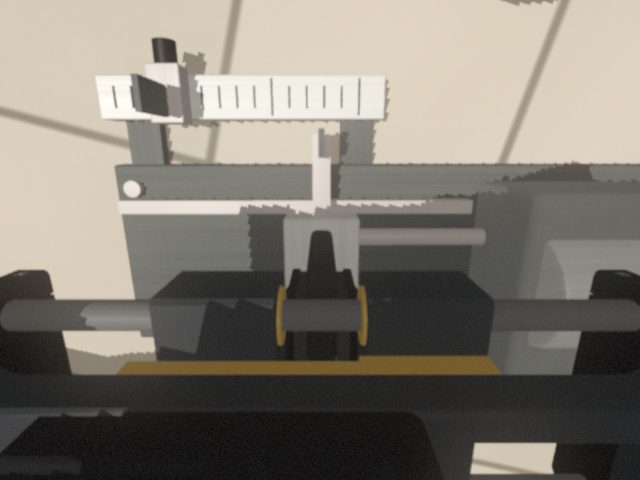

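The plate is gripped (12.2 mm opening). The pointer is at (320,145) and the index blade at about (150,95). I pull 72 mm first, then look again.

Emit:
carry_out(
  moves=[
    [0,-0.15,0,0,0,0],
    [0,-0.25,0,0,0,0],
    [0,-0.25,0,0,0,0],
    [0,-0.25,0,0,0,0],
    [0,-0.25,0,0,0,0],
    [0,-0.25,0,0,0,0],
    [0,-0.25,0,0,0,0],
    [0,-0.15,0,0,0,0],
    [0,0,0,0,0,0],
    [0,0,0,0,0,0],
    [0,0,0,0,0,0],
    [0,0,0,0,0,0],
  ],
)

```text
time: 12.62
ee_pos: [0.5343, 0.1743, 0.0753]
eef_rot: [0.612, 0.791, 0.001, 0.001]
ft_force: [9.6, 3.7, -7.1]
width: 0.012
grip_force: 45.0
```

Run:
```python
from h import *
to([.521,.169,.0755],14.5)
c=snap('wrist'); np.savez('w4.npz',**c)
cv2.imwrite('pics/w4.png',cv2.resize(c['pixels'][30:230,200:440,::-1],(720,600),interpolation=2))
```

```text
pos [0.53429209 0.17430048 0.07532615] z [ 1.99257528e-03  9.10919927e-04 -9.99997600e-01] ft [ 9.57409876  3.72635822 -7.10287373] w 0.011954527910343793 t 12.625
shift units [-0.045 -0.355 -0.005] yaw y 14.546581587597414 turn z units 0.005822698449676755 j [ 0.22  0.45 -0.75  1.78  0.35  1.05 -0.4 ]
```

View pics/w4.png

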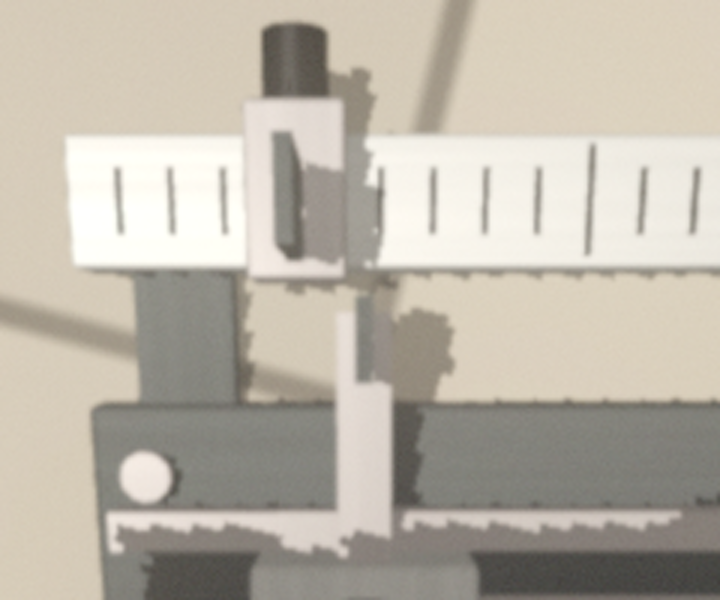

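The index blade is at crop (285,190), i.e. image (295,93). The pointer blade is at crop (365,335), i.e. image (322,142). The pointer is still short of the mark, so I measure the gap from the depth data.

```bash
cat >> h.py <<'E'
def gap(fn):
    c=dict(np.load(fn)); P=cloud(c); yaw=np.radians(14.5)
    X=P[...,0]*np.cos(yaw)+P[...,1]*np.sin(yaw); Y=-P[...,0]*np.sin(yaw)+P[...,1]*np.cos(yaw)
    s=read_state()['ee_pos']; X0=s[0]*np.cos(yaw)+s[1]*np.sin(yaw); Y0=-s[0]*np.sin(yaw)+s[1]*np.cos(yaw)
    out=[]
    for nm,lo,hi,y0,y1 in [('idx',.056,.063,.080,.125),('ptr',.049,.055,.055,.085)]:
        m=(P[...,2]>lo)&(P[...,2]<hi)&(abs(X-X0)<.06)&(Y-Y0>y0)&(Y-Y0<y1)
        v,u=np.nonzero(m); x=X[m]-X0
        print(nm,m.sum(),'u',u.min(),u.max(),'v',v.min(),v.max(),'x mm',(np.percentile(x,[0,10,50,90,100])*1e3).round(2),'y',((Y[m]-Y0).min()*1e3).round(1),((Y[m]-Y0).max()*1e3).round(1),'z',P[m][:,2].mean())
        out.append((x.min()+x.max())/2)
        for vv in range(v.min(),v.max()+1,6):
            w=u[v==vv]; 
            if len(w): print('  row',vv,w.min(),w.max())
    print('gap mm',(out[1]-out[0])*1e3)
E
python3 -c "
from h import *
gap('w4.npz')"
```

```text
idx 270 u 291 297 v 73 111 x mm [-14.15 -13.85 -12.55 -11.27 -11.1 ] y 88.0 103.9 z 0.05892174127459839
  row 73 291 296
  row 79 291 297
  row 85 291 297
  row 91 291 297
  row 97 291 297
  row 103 291 297
  row 109 291 297
ptr 183 u 318 324 v 128 156 x mm [-1.77 -1.28 -0.3   1.17  1.19] y 67.5 80.8 z 0.05190264028182582
  row 128 318 324
  row 134 318 324
  row 140 319 324
  row 146 319 324
  row 152 319 324
gap mm 12.335945577932161
```

Emit:
carry_out(
  moves=[
    [0,-0.15,0,0,0,0],
    [0,-0.16,0,0,0,0],
    [0,0,0,0,0,0],
    [0,0,0,0,0,0],
    [0,0,0,0,0,0],
    [0,0,0,0,0,0],
  ],
)

```text
time: 13.42
ee_pos: [0.5225, 0.1712, 0.0753]
eef_rot: [0.612, 0.791, 0.001, 0.001]
ft_force: [9.5, 3.9, -8.7]
width: 0.0117
grip_force: 45.0
```

Run:
```python
from h import *
to([.521,.169,.0755],14.5)
c=snap('wrist'); np.savez('w5.npz',**c); gap('w5.npz')
cv2.imwrite('pics/w5.png',cv2.resize(c['pixels'][30:230,200:440,::-1],(720,600),interpolation=2))
```

```text
pos [0.52245231 0.17118422 0.07532904] z [ 0.00230961  0.00102256 -0.99999681] ft [ 9.47670641  3.93429689 -8.72882342] w 0.011747162348061824 t 13.425
shift units [-0.044 -0.049 -0.004] yaw y 14.54267177630517 turn z units 0.0053339720381462286 j [ 0.24  0.42 -0.76  1.81  0.33  1.04 -0.39]
idx 268 u 318 324 v 73 111 x mm [-1.72 -1.68 -0.33  1.03  1.06] y 88.0 104.0 z 0.0589621152372073
  row 73 318 324
  row 79 318 324
  row 85 318 324
  row 91 318 324
  row 97 318 324
  row 103 318 324
  row 109 318 324
ptr 185 u 318 324 v 128 156 x mm [-1.78 -1.29 -0.31  1.15  1.19] y 67.5 80.7 z 0.05190076597031759
  row 128 318 324
  row 134 318 324
  row 140 319 324
  row 146 319 324
  row 152 319 324
gap mm 0.03767660606984746
```

View pics/w5.png

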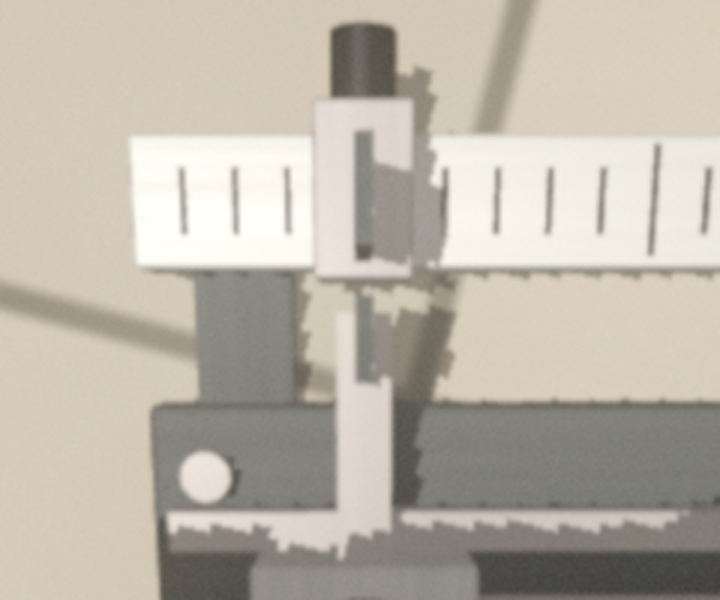

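The pointer (crop 365,335) and the index blade (crop 363,190) are in line. I'll wait a second to check for creep, then hand in.

Emit:
carry_out(
  moves=[
    [0,0,0,0,0,0],
    [0,0,0,0,0,0],
    [0,0,0,0,0,0],
    [0,0,0,0,0,0],
    [0,0,0,0,0,0],
    [0,0,0,0,0,0],
    [0,0,0,0,0,0],
    [0,0,0,0,0,0],
  ],
)

```text
time: 14.48
ee_pos: [0.5224, 0.1712, 0.0753]
eef_rot: [0.612, 0.791, 0.001, 0.001]
ft_force: [9.6, 2.1, -9.1]
width: 0.0116
grip_force: 45.0
```

Run:
```python
from h import *
c=snap('wrist'); np.savez('w6.npz',**c); gap('w6.npz'); s=read_state(); print(s['width'],s['ee_pos'])
```

```text
idx 270 u 318 324 v 73 111 x mm [-1.73 -1.71 -0.35  1.    1.05] y 88.0 104.0 z 0.05900048713539942
  row 73 318 324
  row 79 318 324
  row 85 318 324
  row 91 318 324
  row 97 318 324
  row 103 318 324
  row 109 318 324
ptr 185 u 318 324 v 128 156 x mm [-1.81 -1.32 -0.33  1.13  1.15] y 67.5 80.7 z 0.05199044846732716
  row 128 318 324
  row 134 318 324
  row 140 319 324
  row 146 319 323
  row 152 319 324
gap mm 0.010635605838416051
0.011702366996073424 [0.5224995  0.17121441 0.0753678 ]
```

```bash
python3 -c "
from h import *
print(r.close_job())"
```

```text
the job is handed in; nothing more can be done
None
```

I pressed and released the round key, then the bar key, and handed the job in at about 14.5 s with the slide gripped and held at the mark; the pointer was within about 0.1 mm of the index blade and showed no creep over a one-second check.

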